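# Clamp a seal blank by feel and by the rim scale

### The arm

A 6-joint arm with a two-finger parallel gripper is mounted at the origin on a cart in front of the work surface, level with it; the furniture and walls round the work are solid. World frame = base frame: x ahead of the robot, y to its left, z up, the work surface at z = 0. Lengths are in m, angles in degrees, forces in N, time in s.
With the tool pointing down it reaches from about 0.3 to 0.75 m from the base axis. Payload 8.5 kg.
Tool frame: the origin (TCP) lies midway between the tips of the shut fingers; the grasp point (between the pads) lies 19 mm behind it (env.grip_depth is the distance from the TCP to the grasp point, in m); x points along the fingers, y is the direction in which the jaws open and shut, and the axes are right-handed (so a half turn about x gives the same grasp; the last joint's range is limited). The gripper opens to 85 mm and grips with 20 to 120 N. Pads are 22 mm wide; open, the fingers measure 114 mm over their backs; the gripper's body (76 mm by 85 mm) begins 54 mm behind the grasp point. The pads swing forward as they close: fully open they stand 13 mm farther back than shut.
Start: joints at [64.383, 21.807, 74.336, -0, 83.858, -12.336], TCP at [0.126, 0.535, 0.231] pointing down, gripper open.
Joint ranges: [-178.18, 178.18], [-50.72, 133.34], [12.68, 142.11], [-81.47, 261.47], [9.98, 163.14], [-165.26, 165.26]. Speed limits (degrees/s): [136.94, 136.94, 180, 180, 180, 180].

### API

Orientations are given as a 3x3 rotation matrix whose columns are the frame's x, y, z axes.
In Python, from rig import env gives the robot as it stands.
- The arm moves only by the tool play_rows, never from a script. Its arguments are lists of equal length, an entry for each row: "travel": the shift along the world's x, y, z in cm, a list of three; "rotation": the turn, a rotation vector about the world's x, y, z in rad, a list of three; "claw": the finger opening in cm, from 0 to 8.54. A call has 1 to 12 rows; each row shifts and turns the pose as measured when the row begins; what a row does not reach is not made up. A row lasts 1/12 s, in which the tool goes at most 41.7 mm and 7.16 degrees, less where a joint would pass 70% of its speed; a pose out of reach is approached as far as the arm can. A call is refused whole if a number of a shift passes 4.17 or a number of a turn 0.125, either way. A call with a gripper value outside its range is refused whole. The fingers move at their own pace and stop on an object; "squeeze" is the grip in N (left out, the last holds). Time passes only in rows, so rows that do not move let the fingers close. It gives the time, the measured TCP pose, the force and the opening at its end, in the units of the state.
- env.observe(): the state, without advancing time (a new reading comes with each control period).
- env.get_image(name): name is "scene" or "top" or "wrist"; returns the picture (384x512x3 uint8, red, green, blue); there is no depth.
- env.camera_info(name): a dict with "vertical_fov" (degrees; the focal length in pixels is half the picture's height over the tangent of half this angle, whatever the lens; pixels are square), "cx", "cy" (the principal point, pixels), "eye" and "rotation" of the camera in the world. Camera axes: x right, y down, z forward; pixel columns grow to the right and rows downward; lengths in m; the calibration is good to about 2 mm. A picture is of the moment at which its call begins: read the wrist's pose just before it. camera_info takes no time and is no camera call; for the wrist camera it gives the pose at the moment of the call.
- env.close_job(): hands the job in, once; it reports no verdict.
The state is a dict: "time_s": time; "q": joint angles; "qvel": joint speeds; "joint_efforts": joint torques, N m; "position": TCP position; "tool_rot": TCP orientation; "ft_force": force on the tool from outside, world axes, zero at the start; "wrist_torque": the same for the moment, N m; "grip_width": finger opening in m.
Only numpy, scipy, OpenCV 4.12 (cv2) and the standard library are available. Lean on these libraries where they do the work, as an engineer would, in place of code of your own. Each camera call takes 0.05 s, during which the arm holds its last target.

### The job

Stand the flat-topped dark stone blank upright in the bed of the rack clamp, square between the stop block and the jaw, and let go of it. Then turn the handwheel clockwise until the jaw has pushed the stone up against the stop block and just nips it, which you must feel because the stop block's setting is not known, and from there tighten gently by one division (30 degrees) of the rim scale, read at the pointer behind the wheel's far rim. Let go of the wheel, never squeeze the stone much harder than that (two divisions would crack it), and leave the round-topped stone and the other things alone.

Things in the scene. Friction and masses are not known exactly. Their poses are not given: they have to be found in the camera images.
- stone_centre (a point): Flat-topped seal blank of dark red-and-black mottled stone, 35 x 36 mm and 68 mm tall, 0.15 to 0.31 kg, standing loose on the table. The point is its centre, 34 mm above its underside; axes x and y are normal to its flat sides, z runs up its length.
- clamp_base: Grey steel rack clamp fixed to the table, 94 (x) by 252 mm (y). Origin on the table under the stone bed; z up, y the clamping direction. The bed is 18 mm above the table, open to -x and +x; on its -y side a dark stop block (70 mm wide, 36 mm above the bed), its face bolted anywhere from y = -47 to -25 mm; on its +y side the jaw. Wheel axis at x = 0, y = 115 mm.
- bed (a point): Point on the top of the bed, at x = 0, y = -2.5 mm, z = 18 mm of the clamp's frame, with the clamp's axes. A stone whose underside is centred here, its flat sides parallel to the clamp's axes, stands clear of stop block and jaw (by at least 4 mm on each side) at every start.
- wheel_bar (a point): Middle of the black grip bar on the handwheel, on its upright axis. The bar is 62 mm long (along this point's x), 12 mm thick (its y) and stands from 67 to 97 mm above the table; this point is at 83 mm. The aluminium wheel below is 88 mm across, 14 mm thick, with 12 dark lines on its rim, 30 degrees apart.
- wheel (a joint): Handwheel angle in rad, growing clockwise from above; closes the jaw by 20 mm per rad. Starts at 0 to 0.4, ends at 2.8. Self-locking: it stays where left and may be regripped. Turning it free takes about 0.34 N m; past the nip the load rises by 0.46 N m per rad and the jaw force by 23 N per rad (12 N a division). At rest friction hides part of the load, but equal small turns read alike.
- pointer (a point): Tip of the fixed brass pointer behind the wheel's far (+x) rim, on a small bracket of the clamp, 66 mm above the table and no higher than the wheel's top; the rim's lines pass in front of it.
- jaw_plate: Sprung steel jaw plate, 70 mm wide, 10 thick, 34 tall, on springs (1.15 N/mm) before the rack that the wheel drives. Origin at the middle of its gripping face's lower edge, 20 mm above the table; the face looks to the clamp's -y, at y = 28 mm less 20 mm per rad of the wheel until it meets the stone. Sliding the stone along the bed takes only 1 to 2 N.
- round_stone: Round-topped mottled dark stone, 34 x 38 x 86 mm, standing loose; not to be used. Origin under its middle. The two stones stand one to the left and one to the right of the clamp, either way round.
- pebble: Smooth pale oblong stone, 26 x 55 x 17 mm, lying loose on the table; a bystander.
- graver: Thin engraving tool, 149 mm long, 10 mm thick, lying loose on the table; a bystander.
- open_pot: Small open round red paste pot, 48 mm across, 12 mm high, loose on the table; a bystander.
Things that resemble listed ones, but are neither listed nor needed, are in the scene too. What is shaped like the part that bears stone_centre but purple or yellow is not meant.

How it is judged:
By the outcome, as a careful person would: the job done as asked, in the order asked, and still so for the second after the job is handed in, with the robot touching nothing.
It also fails if it takes over 72 s, if anything falls off the work surface, if the arm or the gripper's body presses on something with over 40 N, if the wrist force passes 120 N, or if a joint passes its speed limit or range.

## Working session

There is one attempt and no reset: what is moved stays moved. The work goes in short steps, Python scripts to look and compute and a tool call to move; the robot and the scene stay as the last step left them, time stands still between calls to the robot, and variables do not carry over. Pictures are saved under pics/ and viewed, and the job is handed in when it is done.

Besides the shell and the picture viewer there is one more tool, called as name(argument=value, ...) on one line, values as JSON. play_rows: Moves the arm, as the interface text tells. Its arguments: {"type":"object","properties":{"travel":{"type":"array","items":{"type":"array","items":{"type":"number"}}},"rotation":{"type":"array","items":{"type":"array","items":{"type":"number"}}},"claw":{"type":"array","items":{"type":"number"}},"squeeze":{"type":"number"}},"required":["travel","rotation","claw"]}

```bash
ls; mkdir -p pics
python3 - <<'E'
from rig import env
import cv2
s=env.observe()
for k,v in s.items(): print(k,v)
for n in ["scene","top","wrist"]:
    im=env.get_image(n); cv2.imwrite(f"pics/{n}0.png",im[:,:,::-1]); 
    c=env.camera_info(n); print(n,c)
E
```

```text
pics
time_s 0.0
q [ 6.43837546e+01  2.18393913e+01  7.43870874e+01  2.44364901e-04
  8.38595996e+01 -1.23343262e+01]
qvel [-0.08505245  0.06551834  0.08077715 -0.11413779 -0.00706138 -0.04393289]
joint_efforts [ 1.20632154e-03 -4.48472464e+01 -2.31279856e+01 -1.28477577e-04
  4.79377151e-03 -3.61762886e-05]
position [0.12620549 0.53499809 0.23071304]
tool_rot [[-6.53351532e-04  2.29742587e-01  9.73251210e-01]
 [-1.35284997e-03  9.73250324e-01 -2.29743286e-01]
 [-9.99998871e-01 -1.46676599e-03 -3.25067339e-04]]
ft_force [ 0.3625398  -0.17701368  0.27812009]
wrist_torque [ 0.01515028  0.02767249 -0.02578351]
grip_width 0.08553798694671981
scene {'vertical_fov': 49.63310581304111, 'cx': 252.34374280639764, 'cy': 193.03137882179956, 'eye': array([ 1.33116615, -0.03929246,  0.79589899]), 'rotation': array([[ 0.07506121,  0.64208086, -0.76295346],
       [ 0.99717632, -0.0500811 ,  0.05595773],
       [-0.00228016, -0.76499938, -0.64402697]])}
top {'vertical_fov': 54.24433325303224, 'cx': 260.25750128589215, 'cy': 191.96121577720405, 'eye': array([0.37476756, 0.03434105, 1.04977868]), 'rotation': array([[ 0.00242547, -0.99377433,  0.1113854 ],
       [-0.99977302, -0.0047675 , -0.02076482],
       [ 0.02116657, -0.11130975, -0.99356032]])}
wrist {'vertical_fov': 71.82699718772032, 'cx': 251.17391596192888, 'cy': 191.99120201849797, 'eye': array([0.04445453, 0.55453516, 0.37419634]), 'rotation': array([[ 2.30026971e-01,  9.19903654e-01,  3.17592287e-01],
       [ 9.73184070e-01, -2.17232206e-01, -7.56500840e-02],
       [-5.99515453e-04,  3.26477314e-01, -9.45204848e-01]])}
```

View pics/scene0.png

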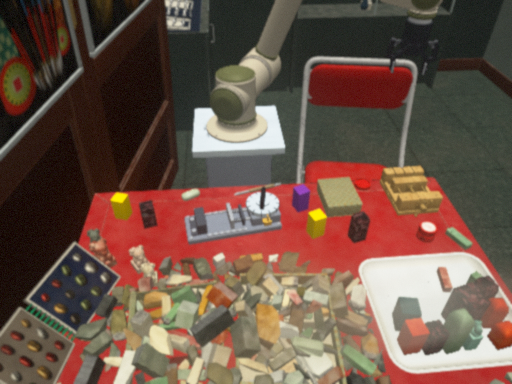

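View pics/top0.png

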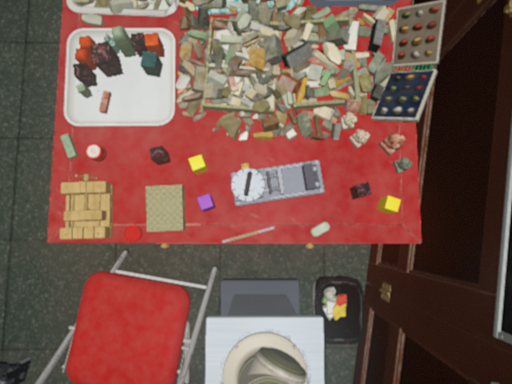

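View pics/wrist0.png

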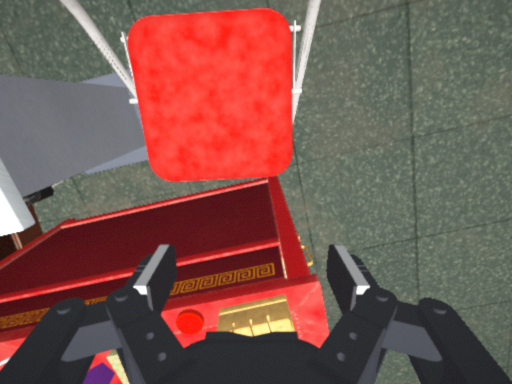

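Run:
```python
import cv2,numpy as np
a=cv2.imread("pics/scene0.png");b=cv2.imread("pics/top0.png")
r=lambda im,x0,y0,x1,y1,w,h:cv2.resize(im[y0:y1,x0:x1],(w,h),interpolation=cv2.INTER_CUBIC)
c=np.vstack([np.hstack([r(a,120,185,180,245,300,300),r(a,330,195,390,255,300,300)]),r(a,180,180,290,245,600,300) if 0 else r(b,225,150,335,205,600,300)])
cv2.imwrite("pics/z0.png",c)
cv2.imwrite("pics/z1.png",np.vstack([r(a,180,180,290,245,600,355),np.hstack([r(b,140,135,180,175,240,240),r(b,340,170,380,210,240,240)]).copy() if 0 else cv2.resize(np.hstack([r(b,140,135,180,175,240,240),r(b,340,170,380,210,240,240)]),(600,240))]))
```

```text
(no output)
```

View pics/z0.png

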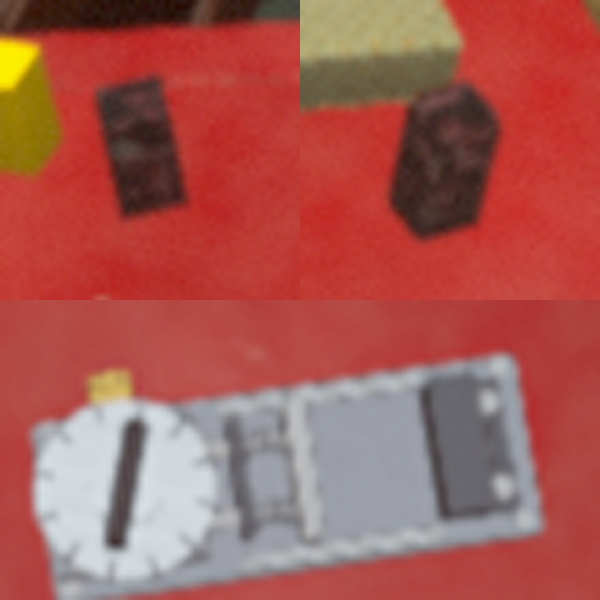

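View pics/z1.png

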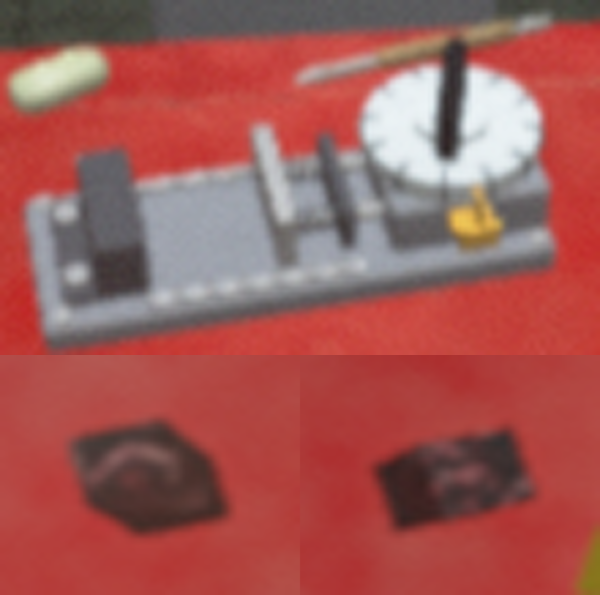

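```bash
cat > h.py <<'E'
import numpy as np,cv2
from rig import env
def K(c,h=384):
    f=h/2/np.tan(np.radians(c["vertical_fov"])/2); return f
def ray(c,u,v):
    f=K(c); d=np.array([(u-c["cx"])/f,(v-c["cy"])/f,1.]); return np.asarray(c["eye"]),np.asarray(c["rotation"])@d
def pl(c,u,v,z):
    e,d=ray(c,u,v); return e+d*(z-e[2])/d[2]
def proj(c,p):
    q=np.asarray(c["rotation"]).T@(np.asarray(p)-c["eye"]); f=K(c); return np.array([f*q[0]/q[2]+c["cx"],f*q[1]/q[2]+c["cy"]])
def tri(c1,p1,c2,p2):
    e1,d1=ray(c1,*p1);e2,d2=ray(c2,*p2)
    A=np.stack([d1,-d2],1); t=np.linalg.lstsq(A,e2-e1,rcond=None)[0]
    a=e1+t[0]*d1;b=e2+t[1]*d2; return (a+b)/2,np.linalg.norm(a-b)
def snap(n,name):
    s=env.observe();c=env.camera_info(n);im=env.get_image(n)
    cv2.imwrite(f"pics/{name}.png",im[:,:,::-1]); 
    import pickle; pickle.dump((c,s),open(f"pics/{name}.pkl","wb"))
    return c,im,s
E
python3 - <<'E'
from h import *
t=env.camera_info("top"); s=env.camera_info("scene")
np.set_printoptions(precision=4,suppress=True)
print(tri(t,(361,190),s,(148,213)), pl(t,361,190,.034), pl(s,148,213,.034))
print("other",pl(t,159,155,.043),pl(s,358,227,.043))
# zoom z0: scale 600/110, origin (225,150) rows offset 300
z=lambda x,y:(225+(x+.5)/5.4545-.5,150+(y-300+.5)/5.4545-.5)
print("wheel c",pl(t,*z(123,490),.067)); 
print("bar ends",pl(t,*z(135,420),.097),pl(t,*z(115,547),.097))
for n,p in dict(tl=(32,430),tr=(510,352),br=(543,520),bl=(62,598)).items(): print(n,pl(t,*z(*p),.01))
print('stop face corners',pl(t,*z(425,382),.054),pl(t,*z(444,517),.054))
for y in [(145,90)]: pass
E
```

```text
(array([ 0.4948, -0.2603,  0.0387]), np.float64(0.003305876773243004)) [ 0.4954 -0.2634  0.034 ] [ 0.4901 -0.26    0.034 ]
other [0.5874 0.2888 0.043 ] [0.5952 0.2861 0.043 ]
wheel c [0.5048 0.0485 0.067 ]
bar ends [0.5342 0.0426 0.097 ] [0.4739 0.0517 0.097 ]
tl [0.5432 0.0963 0.01  ]
tr [ 0.5856 -0.1508  0.01  ]
br [ 0.4979 -0.1665  0.01  ]
bl [0.4567 0.08   0.01  ]
stop face corners [ 0.5613 -0.1005  0.054 ] [ 0.494  -0.1092  0.054 ]
```

play_rows(travel=[[2.08,-3.53,0.25],[2.08,-3.53,0.25],[2.08,-3.53,0.25],[2.08,-3.53,0.25],[2.08,-3.53,0.25],[2.08,-3.53,0.25],[2.08,-3.53,0.25],[2.08,-3.53,0.25],[2.08,-3.53,0.25],[2.08,-3.53,0.25],[2.08,-3.53,0.25],[2.08,-3.53,0.25]], rotation=[[0,0,-0.065],[0,0,-0.065],[0,0,-0.065],[0,0,-0.065],[0,0,-0.065],[0,0,-0.065],[0,0,-0.065],[0,0,-0.065],[0,0,-0.065],[0,0,-0.065],[0,0,-0.065],[0,0,-0.065]], claw=[8.5,8.5,8.5,8.5,8.5,8.5,8.5,8.5,8.5,8.5,8.5,8.5])

```text
time_s: 1.15
position: [0.3719, 0.1035, 0.2584]
tool_rot: [[-0.004, 0.86, 0.511], [-0.0, 0.511, -0.86], [-1.0, -0.003, -0.002]]
ft_force: [0.9, 0.9, -0.0]
grip_width: 0.0851
```

play_rows(travel=[[2.1,-3.4,0.2],[2.1,-3.4,0.2],[2.1,-3.4,0.2],[2.1,-3.4,0.2],[2.1,-3.4,0.2],[2.1,-3.4,0.2],[0,0,0],[0,0,0]], rotation=[[0,0,-0.061],[0,0,-0.061],[0,0,-0.061],[0,0,-0.061],[0,0,-0.061],[0,0,-0.061],[0,0,0],[0,0,0]], claw=[8.5,8.5,8.5,8.5,8.5,8.5,8.5,8.5])

```text
time_s: 1.82
position: [0.5021, -0.1181, 0.269]
tool_rot: [[-0.005, 0.991, 0.137], [0.001, 0.137, -0.991], [-1.0, -0.004, -0.002]]
ft_force: [0.1, 0.8, -0.5]
grip_width: 0.0846
```

Run:
```python
from h import *
c,im,s=snap("wrist","w1"); print(s["position"],c["eye"],s["q"],s["qvel"])
```

```text
[ 0.50209303 -0.11807079  0.26904749] [ 0.49119573 -0.03499692  0.41251905] [-2.63803424e+01  1.70135740e+01  7.53119449e+01 -4.04075283e-02
  8.79452437e+01 -3.42631987e+01] [-2.94166481  2.92540911 -2.81019985 -0.58410976 -0.36447213  0.40800337]
```

View pics/w1.png

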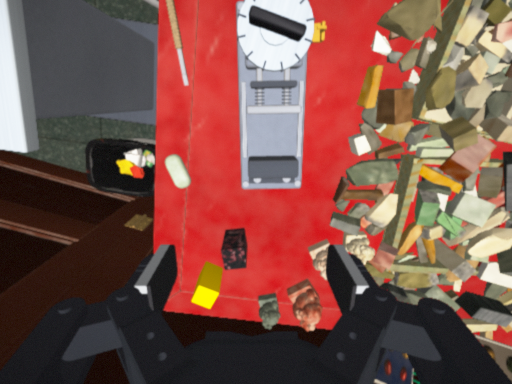

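Run:
```python
from h import *
a=cv2.imread("pics/w1.png")
z=lambda x0,y0,x1,y1,k:cv2.resize(a[y0:y1,x0:x1],None,fx=k,fy=k,interpolation=cv2.INTER_CUBIC)
cv2.imwrite("pics/w1a.png",z(225,0,335,100,6)); cv2.imwrite("pics/w1b.png",z(225,95,335,195,6)); cv2.imwrite("pics/w1c.png",z(200,215,270,285,8))
```

```text
(no output)
```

View pics/w1a.png

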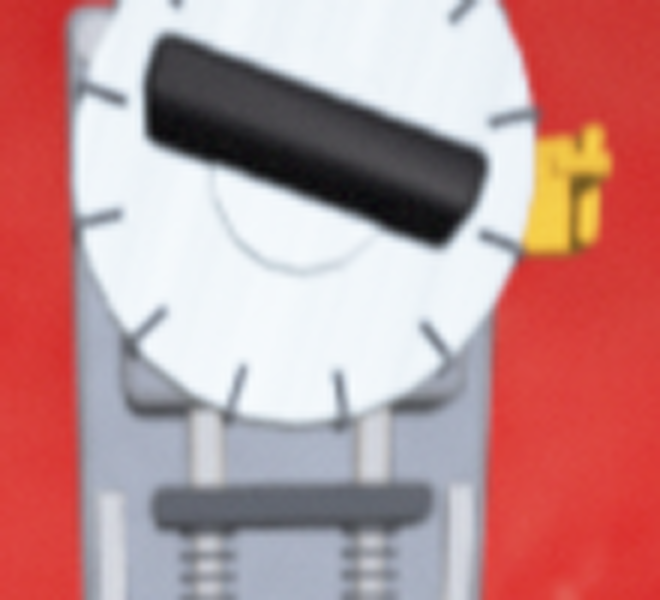

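View pics/w1b.png

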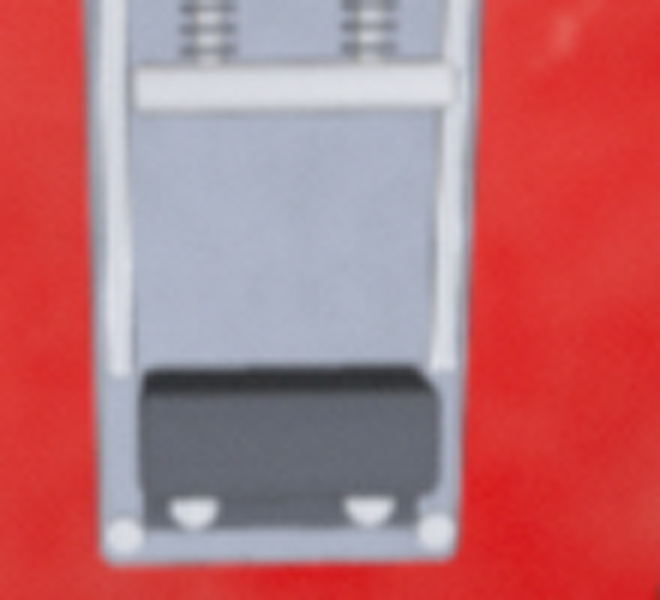

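View pics/w1c.png

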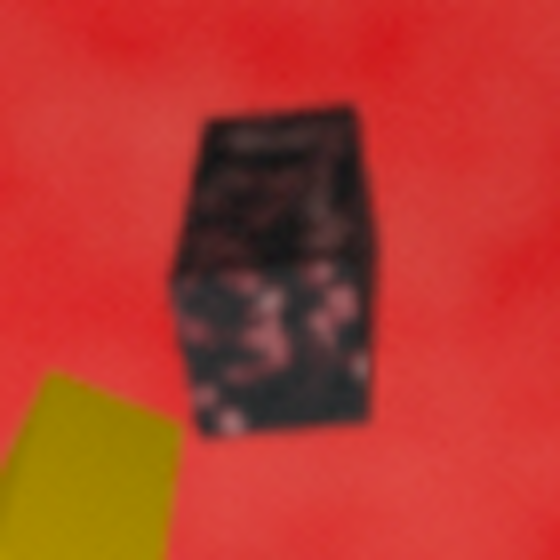

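```bash
cat >> h.py <<'E'
import pickle
def load(n): return pickle.load(open(f"pics/{n}.pkl","rb"))[0]
np.set_printoptions(precision=4,suppress=True)
E
python3 - <<'E'
from h import *
c=load("w1")
z=lambda x,y,k,x0,y0:(x0+(x+.5)/k-.5,y0+(y+.5)/k-.5)
P=[pl(c,*z(x,y,8,200,215),.068) for x,y in [(172,272),(377,258),(369,421),(203,436)]]
B=[pl(c,*z(x,y,8,200,215),.0) for x,y in [(205,119),(354,104)]]
for p in P+B: print(p)
for i in range(4): d=P[(i+1)%4]-P[i]; print(np.linalg.norm(d),np.degrees(np.arctan2(d[1],d[0])))
d=B[1]-B[0]; print(np.linalg.norm(d),np.degrees(np.arctan2(d[1],d[0])))
# clamp
A=lambda x,y:z(x,y,6,225,0); Bz=lambda x,y:z(x,y,6,225,95)
print("stopface top",pl(c,*Bz(145,390),.054),pl(c,*Bz(438,388),.054))
print("stopface bottom",pl(c,*Bz(145,370),.018),pl(c,*Bz(435,368),.018))
print("base end",pl(c,*Bz(102,558),.010),pl(c,*Bz(455,555),.010))
print("jaw top face edge",pl(c,*Bz(137,107),.054),pl(c,*Bz(450,104),.054))
print("wheel left/right rim",pl(c,*A(75,170),.067),pl(c,*A(535,150),.067))
print("bar top: near corners",pl(c,*A(440,247),.097))
print('bar lines tops',[pl(c,*A(*q),.067) for q in [(450,245),(520,245),(490,125),(537,113),(82,88),(127,102),(78,222),(122,212)]])
print("pointer tip",pl(c,*A(550,165),.066), pl(c,*A(597,130),.066))
E
```

```text
[ 0.4741 -0.2459  0.068 ]
[ 0.5113 -0.2377  0.068 ]
[ 0.5144 -0.2729  0.068 ]
[ 0.4835 -0.2806  0.068 ]
[ 0.474  -0.2491  0.    ]
[ 0.5054 -0.241   0.    ]
0.038128135865210036 12.423064902672628
0.03530517406282856 -84.91822803843439
0.031874214574616 -165.96353530739438
0.035956065327673876 105.22120943673384
0.032442552351483085 14.321255938550419
stopface top [ 0.497  -0.1106  0.054 ] [ 0.5633 -0.101   0.054 ]
stopface bottom [ 0.4969 -0.1132  0.018 ] [ 0.5688 -0.1027  0.018 ]
base end [ 0.4925 -0.1664  0.01  ] [ 0.5852 -0.1526  0.01  ]
jaw top face edge [ 0.487  -0.0494  0.054 ] [ 0.5538 -0.0395  0.054 ]
wheel left/right rim [0.4633 0.0408 0.067 ] [0.5489 0.0559 0.067 ]
bar top: near corners [0.5306 0.0312 0.097 ]
bar lines tops [array([0.5361, 0.0381, 0.067 ]), array([0.5494, 0.0399, 0.067 ]), array([0.5397, 0.0587, 0.067 ]), array([0.548 , 0.0618, 0.067 ]), array([0.463 , 0.0542, 0.067 ]), array([0.4716, 0.0531, 0.067 ]), array([0.4649, 0.0323, 0.067 ]), array([0.4731, 0.0351, 0.067 ])]
pointer tip [0.5524 0.0541 0.066 ] [0.56   0.0609 0.066 ]
```

play_rows(travel=[[0,-3.9,-1],[0,-3.9,-1],[0,-3.9,-1],[0,-3.9,-1],[0,-3.9,-1],[0,0,0],[0,0,0]], rotation=[[0,0,0],[0,0,0],[0,0,0],[0,0,0],[0,0,0],[0,0,0],[0,0,0]], claw=[8.5,8.5,8.5,8.5,8.5,8.5,8.5])

```text
time_s: 2.45
position: [0.4999, -0.3111, 0.2181]
tool_rot: [[-0.003, 0.988, 0.154], [0.003, 0.154, -0.988], [-1.0, -0.003, -0.003]]
ft_force: [-0.5, -0.8, 0.1]
grip_width: 0.0847
```

Run:
```python
from h import *
c,im,s=snap("wrist","w2"); print(s["position"],c["eye"],s["qvel"],s["tool_rot"])
p=proj(c,[.4958,-.2593,.05]).astype(int); print(p)
x0,y0=p-45
cv2.imwrite("pics/w2c.png",cv2.resize(im[y0:y0+90,x0:x0+90,::-1],None,fx=6,fy=6,interpolation=cv2.INTER_CUBIC)); print(x0,y0)
```

```text
[ 0.4999 -0.3111  0.2181] [ 0.4874 -0.2284  0.3617] [-2.2502  1.9616 -0.1211 -0.9996 -0.8069 -1.3853] [[-0.003   0.988   0.1542]
 [ 0.0027  0.1542 -0.988 ]
 [-1.     -0.0026 -0.0031]]
[254 130]
209 85
```

View pics/w2c.png

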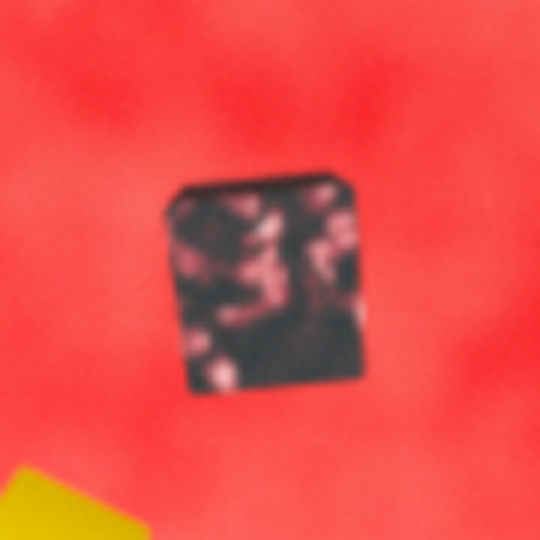

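Run:
```python
from h import *
c=load("w2")
z=lambda x,y,k=6,x0=209,y0=85:(x0+(x+.5)/k-.5,y0+(y+.5)/k-.5)
P=np.array([pl(c,*z(x,y),.068) for x,y in [(167,201),(356,186),(364,376),(189,393)]])
for i in range(4): d=P[(i+1)%4]-P[i]; print(np.linalg.norm(d),np.degrees(np.arctan2(d[1],d[0]))%90)
print(P.mean(0))
# mask-based
im=cv2.imread("pics/w2.png")[85:175,209:299]; im=cv2.resize(im,None,fx=6,fy=6,interpolation=cv2.INTER_CUBIC)
m=((im[:,:,2]<150)).astype(np.uint8); m=cv2.morphologyEx(m,cv2.MORPH_CLOSE,np.ones((41,41)))
ct=max(cv2.findContours(m,0,2)[0],key=cv2.contourArea)[:,0]
W=np.array([pl(c,*z(x,y),.068)[:2] for x,y in ct])
(cx,cy),(w,h),a=cv2.minAreaRect((W*1000).astype(np.float32)); print(cx,cy,w,h,a)
R=lambda v:v
```

```text
0.033712309564190336 13.229150971524339
0.03377924863285521 12.521687157254277
0.03247356973452376 14.423048818120975
0.034463256057753106 14.607026376568527
[ 0.4943 -0.2602  0.068 ]
493.8287048339844 -259.11492919921875 33.508365631103516 37.0531005859375 14.316656112670898
```

play_rows(travel=[[-0.3,2.55,-2],[-0.3,2.55,-2.5],[0,0,-2],[0,0,0]], rotation=[[0,0,0.043],[0,0,0.042],[0,0,0],[0,0,0]], claw=[6,6,6,6], squeeze=25)

```text
time_s: 2.83
position: [0.4939, -0.2521, 0.1543]
tool_rot: [[0.001, 0.969, 0.248], [-0.001, 0.248, -0.969], [-1.0, 0.001, 0.001]]
ft_force: [-0.2, -0.1, -0.5]
grip_width: 0.0602
```

Run:
```python
from h import *
s=env.observe(); R=s["tool_rot"]; print(s["position"],np.degrees(np.arctan2(R[1,1],R[0,1])),R[:,0],s["grip_width"])
```

```text
[ 0.4939 -0.2521  0.1543] 14.346745381743515 [ 0.001  -0.0008 -1.    ] 0.06018119540832073
```

play_rows(travel=[[0,-0.8,0],[0,0,-2.5],[0,0,-2.5],[0,0,-2.5],[0,0,-2],[0,0,-1.5],[0,0,-1],[0,0,0]], rotation=[[0,0,-0.01],[0,0,0],[0,0,0],[0,0,0],[0,0,0],[0,0,0],[0,0,0],[0,0,0]], claw=[6,6,6,6,6,6,6,6])

```text
time_s: 3.5
position: [0.5006, -0.2629, 0.0431]
tool_rot: [[0.019, 0.971, 0.24], [-0.016, 0.241, -0.97], [-1.0, 0.014, 0.02]]
ft_force: [0.4, 0.5, -1.1]
grip_width: 0.0601
```

Run:
```python
from h import *
c,im,s=snap("wrist","w3")
R=s["tool_rot"]; print(s["position"],s["ft_force"],np.degrees(np.arctan2(R[1,1],R[0,1])),R[:,0],s["grip_width"])
```

```text
[ 0.5006 -0.2629  0.0431] [ 0.4226  0.4774 -1.0981] 13.927606912675325 [ 0.0187 -0.0158 -0.9997] 0.06013454310995854
```

View pics/w3.png

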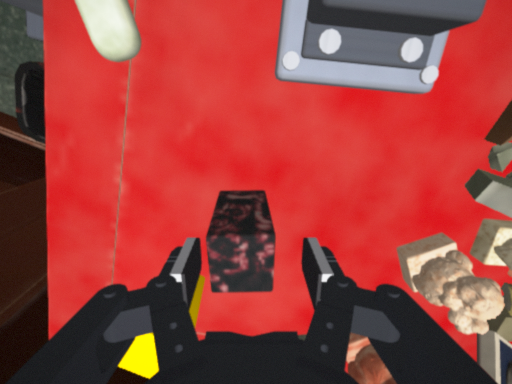

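play_rows(travel=[[-0.65,0.3,0],[0,0,-0.6],[0,0,-0.6],[0,0,0]], rotation=[[0.016,0.019,0],[0,0,0],[0,0,0],[0,0,0]], claw=[6,6,6,6])

```text
time_s: 3.88
position: [0.4958, -0.2617, 0.0357]
tool_rot: [[0.005, 0.971, 0.24], [-0.004, 0.24, -0.971], [-1.0, 0.004, 0.005]]
ft_force: [-0.9, 0.4, 0.0]
grip_width: 0.0599
```

```bash
cat > st.py <<'E'
from h import *
s=env.observe(); R=s["tool_rot"]; print(s["time_s"],s["position"]*100,"ft",s["ft_force"],"tq",s["wrist_torque"],"yawy",np.degrees(np.arctan2(R[1,1],R[0,1])),R[:,0],s["grip_width"])
E
python3 st.py
```

```text
3.8833 [ 49.5823 -26.1718   3.5685] ft [-0.9337  0.4429  0.015 ] tq [ 0.0059 -0.015   0.0194] yawy 13.911464086801871 [ 0.005  -0.0043 -1.    ] 0.05991424439951846
```

play_rows(travel=[[-0.2,0.15,-0.5],[0,0,-0.2],[0,0,0],[0,0,0],[0,0,0],[0,0,0],[0,0,0],[0,0,0]], rotation=[[0.004,0.005,0],[0,0,0],[0,0,0],[0,0,0],[0,0,0],[0,0,0],[0,0,0],[0,0,0]], claw=[6,6,3,3,3,3,3,3], squeeze=30)

```text
time_s: 4.55
position: [0.4939, -0.2602, 0.0285]
tool_rot: [[0.0, 0.971, 0.24], [-0.001, 0.24, -0.971], [-1.0, 0.0, 0.001]]
ft_force: [-0.4, -0.2, 0.1]
grip_width: 0.035
```

```bash
python3 st.py
```

```text
4.55 [ 49.3902 -26.021    2.8457] ft [-0.3913 -0.2185  0.1413] tq [ 0.0144 -0.0517 -0.0535] yawy 13.91531856432471 [ 0.0002 -0.0006 -1.    ] 0.03498650685100995
```

play_rows(travel=[[0,0,1],[0,0,3],[0,0,3.5],[0,0,3],[0.5,3,0],[0.5,3.5,0],[0.5,3.5,0],[0.5,3.5,0],[0.5,2,0],[0,0,0],[0,0,0]], rotation=[[0,0,0],[0,0,0],[0,0,0],[0,0,0],[0,0,-0.03],[0,0,-0.03],[0,0,-0.03],[0,0,0],[0,0,0],[0,0,0],[0,0,0]], claw=[3,3,3,3,3,3,3,3,3,3,3])

```text
time_s: 5.47
position: [0.5168, -0.0983, 0.1445]
tool_rot: [[0.002, 0.989, 0.145], [0.001, 0.145, -0.989], [-1.0, 0.002, -0.0]]
ft_force: [-0.3, 0.7, -2.6]
grip_width: 0.0349
```

```bash
python3 st.py
python3 - <<'E'
from h import *
c,im,s=snap("wrist","w4")
E
```

```text
5.4667 [51.6758 -9.8316 14.4499] ft [-0.3189  0.6815 -2.5855] tq [ 0.0304  0.0023 -0.0125] yawy 8.317581083463478 [ 0.0023  0.0007 -1.    ] 0.03490585986273025
```

View pics/w4.png

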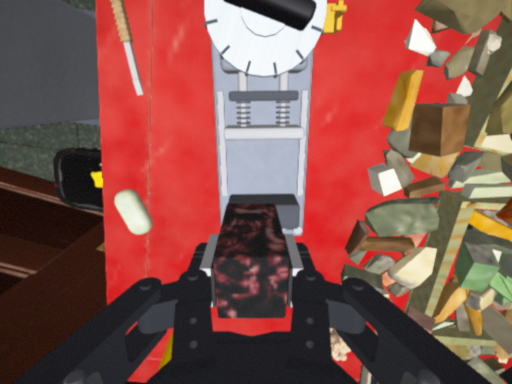

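Run:
```python
from h import *
im=cv2.imread("pics/w4.png")
cv2.imwrite("pics/w4a.png",cv2.resize(im[190:320,195:305],None,fx=5,fy=5,interpolation=cv2.INTER_CUBIC))
cv2.imwrite("pics/w4b.png",cv2.resize(im[50:200,205:345],None,fx=4,fy=4,interpolation=cv2.INTER_CUBIC))
```

```text
(no output)
```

View pics/w4a.png

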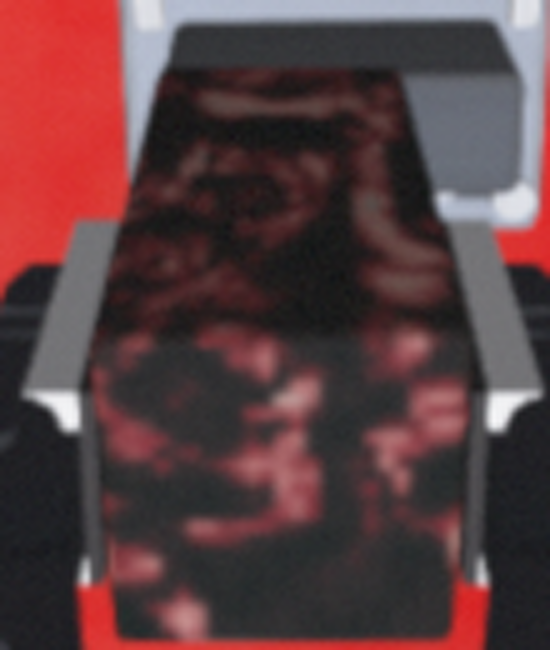

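View pics/w4b.png

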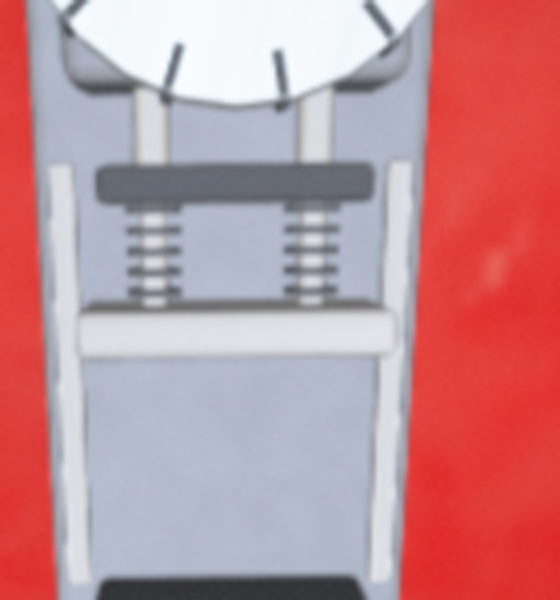

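Run:
```python
from h import *
c=load("w4"); s=pickle.load(open("pics/w4.pkl","rb"))[1]
R=s["tool_rot"];t=s["position"]
a=lambda x,y:(195+(x+.5)/5-.5,190+(y+.5)/5-.5); b=lambda x,y:(205+(x+.5)/4-.5,50+(y+.5)/4-.5)
for n,q,z in [("bot near L",(165,70),.116),("bot near R",(402,70),.116),("top near",(92,335),.184),("top near R",(470,335),.184),("top far L",(118,638),.184),("top far R",(450,635),.184)]:
    p=pl(c,*a(*q),z); print(n,p,R.T@(p-t))
for n,q,z in [("jaw L",(80,356),.054),("jaw R",(393,353),.054),("stopface bot L",(97,580),.018),("stopface bot R",(365,577),.018),("guideL",(52,300),.01),("rimbottom",(240,104),.067)]: print(n,pl(c,*b(*q),z))
print("stop top L",pl(c,*a(172,72-2),.054),"R",pl(c,*a(520,72),.054))
```

```text
bot near L [ 0.4983 -0.0845  0.116 ] [ 0.0285 -0.0163 -0.0163]
bot near R [ 0.531  -0.0798  0.116 ] [ 0.0285  0.0167 -0.0163]
top near [ 0.4971 -0.0836  0.184 ] [-0.0395 -0.0172 -0.0174]
top near R [ 0.531  -0.0787  0.184 ] [-0.0395  0.017  -0.0174]
top far L [ 0.503  -0.1177  0.184 ] [-0.0395 -0.0163  0.0172]
top far R [ 0.5355 -0.1127  0.184 ] [-0.0395  0.0166  0.0169]
jaw L [ 0.4866 -0.0494  0.054 ]
jaw R [ 0.554  -0.0389  0.054 ]
stopface bot L [ 0.4951 -0.1134  0.018 ]
stopface bot R [ 0.5666 -0.1022  0.018 ]
guideL [ 0.4746 -0.0428  0.01  ]
rimbottom [0.5125 0.0043 0.067 ]
stop top L [ 0.4975 -0.1093  0.054 ] R [ 0.5628 -0.1003  0.054 ]
```

play_rows(travel=[[0.4,1.4,0],[0.3,1.2,0],[0,0,-1.5],[0,0,-1.5],[0,0,-1.2],[0,0,-1],[0,0,0]], rotation=[[0,0,0.003],[0,0,0],[0,0,0],[0,0,0],[0,0,0],[0,0,0],[0,0,0]], claw=[3,3,3,3,3,3,3])

```text
time_s: 6.1
position: [0.5244, -0.0765, 0.0921]
tool_rot: [[0.005, 0.99, 0.14], [-0.001, 0.14, -0.99], [-1.0, 0.005, 0.002]]
ft_force: [-0.5, -0.5, -2.7]
grip_width: 0.0347
```

```bash
python3 st.py
```

```text
6.1 [52.441  -7.6547  9.2135] ft [-0.4951 -0.4857 -2.6635] tq [ 0.0057  0.077  -0.0042] yawy 8.06216602501266 [ 0.0048 -0.0014 -1.    ] 0.034701098638872004
```

play_rows(travel=[[-0.05,0.5,-0.5],[0,0,-1.0],[0,0,-1.0],[0,0,-0.8],[0,0,-0.5],[0,0,0]], rotation=[[0.001,0.005,0.008],[0,0,0],[0,0,0],[0,0,0],[0,0,0],[0,0,0]], claw=[3,3,3,3,3,3])

```text
time_s: 6.6
position: [0.5245, -0.0726, 0.0516]
tool_rot: [[0.001, 0.989, 0.147], [-0.001, 0.147, -0.989], [-1.0, 0.001, 0.001]]
ft_force: [0.1, -0.5, -2.4]
grip_width: 0.0348
```

```bash
python3 st.py
```

```text
6.6 [52.4494 -7.2576  5.1648] ft [ 0.0877 -0.5132 -2.4197] tq [-0.0127  0.0198  0.0175] yawy 8.445465626121218 [ 0.0009 -0.0012 -1.    ] 0.03484462038507118
```

play_rows(travel=[[-0.05,0.1,-0.2],[0,0,-0.15],[0,0,-0.1],[0,0,-0.05],[0,0,0]], rotation=[[0.001,0.001,0.001],[0,0,0],[0,0,0],[0,0,0],[0,0,0]], claw=[3,3,3,3,3])

```text
time_s: 7.02
position: [0.5244, -0.0717, 0.0466]
tool_rot: [[0.001, 0.989, 0.148], [-0.0, 0.148, -0.989], [-1.0, 0.001, 0.001]]
ft_force: [-0.5, -0.1, -2.4]
grip_width: 0.0351
```

```bash
python3 st.py;  python3 - <<'E'
from h import *
c,im,s=snap("wrist","w5");cv2.imwrite("pics/w5b.png",cv2.resize(im[60:384,130:390,::-1],None,fx=1.8,fy=1.8))
E
```

```text
7.0167 [52.4376 -7.166   4.6588] ft [-0.4753 -0.1045 -2.364 ] tq [0.0222 0.0102 0.0195] yawy 8.508904713644236 [ 0.0007 -0.0004 -1.    ] 0.03510565212764874
```

View pics/w5b.png

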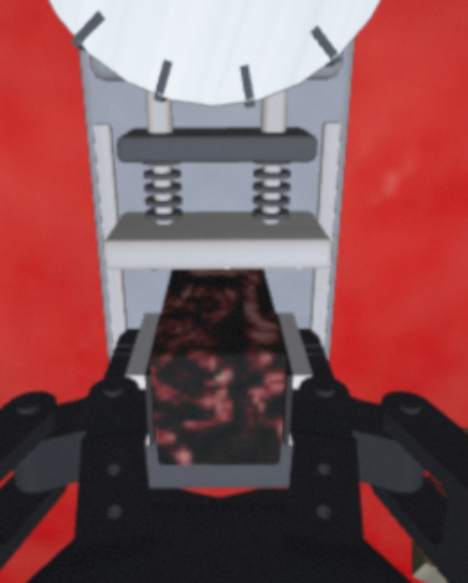

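play_rows(travel=[[0,0,-0.1],[0,0,0]], rotation=[[0,0,0],[0,0,0]], claw=[3,3])

```text
time_s: 7.23
position: [0.5247, -0.0718, 0.0468]
tool_rot: [[0.002, 0.989, 0.148], [-0.001, 0.148, -0.989], [-1.0, 0.002, 0.001]]
ft_force: [0.6, -0.3, -2.2]
grip_width: 0.0347
```

```bash
python3 st.py
```

```text
7.2333 [52.4679 -7.1767  4.6794] ft [ 0.65   -0.3278 -2.2341] tq [-0.0286 -0.0174 -0.0209] yawy 8.51602674119658 [ 0.0021 -0.001  -1.    ] 0.03469366868419329
```

play_rows(travel=[[0,0,-0.12],[0,0,0],[0,0,-0.08],[0,0,0]], rotation=[[0.001,0.001,0],[0,0,0],[0,0,0],[0,0,0]], claw=[3,3,3,3])

```text
time_s: 7.57
position: [0.5253, -0.072, 0.0466]
tool_rot: [[0.004, 0.989, 0.148], [-0.001, 0.148, -0.989], [-1.0, 0.003, 0.002]]
ft_force: [0.1, -0.1, -1.8]
grip_width: 0.0352
```

```bash
python3 st.py
```

```text
7.5667 [52.5291 -7.1972  4.6558] ft [ 0.1259 -0.0873 -1.7819] tq [ 0.0029 -0.0261 -0.0108] yawy 8.526701616108344 [ 0.0037 -0.001  -1.    ] 0.03518716865827537
```

play_rows(travel=[[0,0,0],[0,0,0],[0,0,0],[0,0,0]], rotation=[[0,0,0],[0,0,0],[0,0,0],[0,0,0]], claw=[3.8,4.5,5.5,6])

```text
time_s: 7.9
position: [0.5258, -0.0722, 0.0465]
tool_rot: [[0.005, 0.989, 0.148], [-0.001, 0.148, -0.989], [-1.0, 0.005, 0.002]]
ft_force: [-0.8, 0.2, -0.0]
grip_width: 0.0601
```

```bash
python3 st.py;  python3 - <<'E'
from h import *
c,im,s=snap("wrist","w6");cv2.imwrite("pics/w6b.png",cv2.resize(im[60:384,130:390,::-1],None,fx=1.8,fy=1.8))
E
```

```text
7.9 [52.5839 -7.218   4.6513] ft [-0.8495  0.1554 -0.0034] tq [ 0.0159 -0.0498 -0.0239] yawy 8.517829794677482 [ 0.005  -0.0014 -1.    ] 0.06007163884678264
```

View pics/w6b.png

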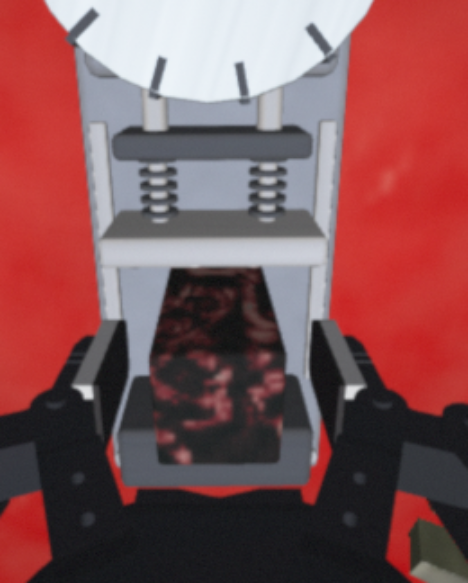

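play_rows(travel=[[0,0,1],[0,0,3],[0,0,3.5],[0,0,3.5],[-0.2,1,0.5],[-0.2,1.5,0.5],[-0.2,1.5,0],[-0.2,1.5,0],[-0.2,1.5,0],[-0.2,1.5,0],[-0.2,1,0],[-0.2,1,0]], rotation=[[0.001,0.004,0],[0,0,0],[0,0,0],[0,0,0],[0,0,0.12],[0,0,0.12],[0,0,0.12],[0,0,0.12],[0,0,0.12],[0,0,0.12],[0,0,0.12],[0,0,0.12]], claw=[6,6,6,6,6,6,6,6,6,6,6,6])

```text
time_s: 8.95
position: [0.5084, 0.0355, 0.1726]
tool_rot: [[0.004, 0.416, 0.909], [-0.002, 0.909, -0.416], [-1.0, -0.001, 0.004]]
ft_force: [-0.7, -0.5, 0.2]
grip_width: 0.0601
```

play_rows(travel=[[0,0.5,0],[0,0,0],[0,0,0]], rotation=[[0,0,0.12],[0,0,0.05],[0,0,0]], claw=[6,6,6])

```text
time_s: 9.2
position: [0.5076, 0.0431, 0.1725]
tool_rot: [[0.004, 0.241, 0.971], [-0.001, 0.971, -0.241], [-1.0, -0.0, 0.004]]
ft_force: [0.1, -0.9, 0.5]
grip_width: 0.0601
```

```bash
python3 st.py;  python3 - <<'E'
from h import *
c,im,s=snap("wrist","w7");print(s["q"])
snap("scene","s7")
E
```

```text
9.2 [50.7583  4.3077 17.2545] ft [ 0.1494 -0.896   0.53  ] tq [-0.0672  0.0024 -0.0094] yawy 76.08111924833882 [ 0.0039 -0.0012 -1.    ] 0.060088757365475545
[ -8.4659  20.7373  86.5064  -0.0386  72.5266 -84.5356]
```

View pics/w7.png

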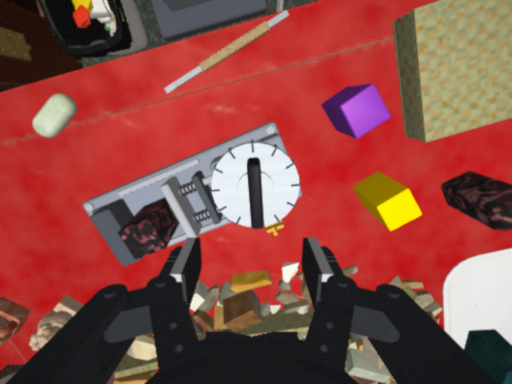

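View pics/s7.png

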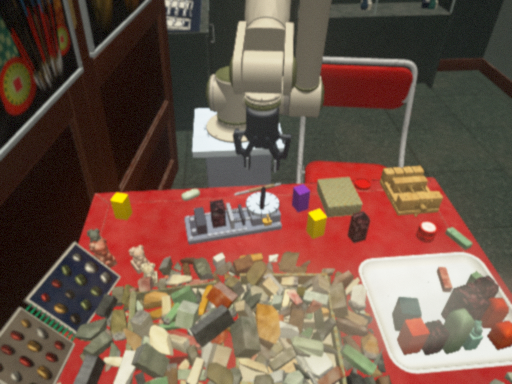

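Run:
```python
from h import *
im=cv2.imread("pics/w7.png")
cv2.imwrite("pics/w7b.png",cv2.resize(im[135:240,205:305],None,fx=5.5,fy=5.5,interpolation=cv2.INTER_CUBIC))
```

```text
(no output)
```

View pics/w7b.png

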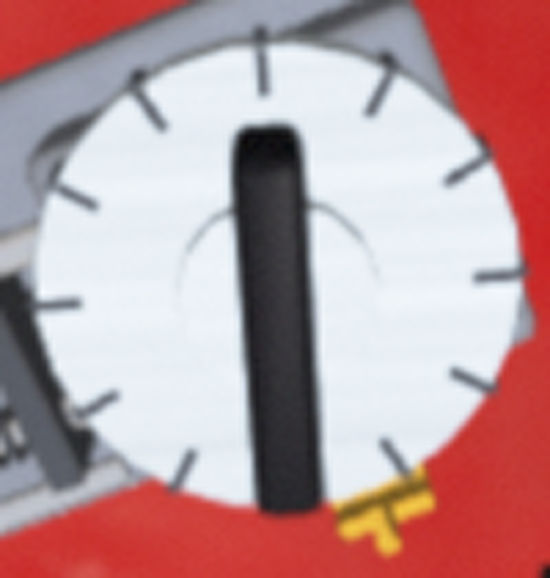

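```bash
cat >> h.py <<'E'
def wheel(c,pts,z=.067):
    # pts: pixel outer ends of the marks; circle fit and mean mark phase (deg, world yaw mod 30)
    W=np.array([pl(c,*p,z)[:2] for p in pts])
    A=np.c_[2*W,np.ones(len(W))]; x=np.linalg.lstsq(A,(W**2).sum(1),rcond=None)[0]
    r=np.sqrt(x[2]+x[0]**2+x[1]**2); d=W-x[:2]; a=np.degrees(np.arctan2(d[:,1],d[:,0]))
    m=np.degrees(np.angle(np.mean(np.exp(1j*np.radians(a*12)))))/12
    return x[:2],r,a,m
E
python3 - <<'E'
from h import *
c=load("w7"); f=lambda x,y:(205+(x+.5)/5.5-.5,135+(y+.5)/5.5-.5)
pts=[(262,30),(392,60),(487,155),(522,272),(492,388),(408,475),(175,488),(78,413),(38,305),(55,185),(135,78)]
ctr,r,a,m=wheel(c,[f(*p) for p in pts]); print(ctr,r,a,m)
# bar top edges at z=.097
q=[(237,130),(302,130),(258,510),(322,508)]
P=[pl(c,*f(*x),.097) for x in q]
e0=(P[0]+P[1])/2;e1=(P[2]+P[3])/2; d=e1-e0; print(e0,e1,np.linalg.norm(d),np.degrees(np.arctan2(d[1],d[0])),(e0+e1)/2)
p=pl(c,*f(375,500),.066); d=p[:2]-ctr; print("pointer",p,np.linalg.norm(d),np.degrees(np.arctan2(d[1],d[0])))
E
```

```text
[0.5052 0.0478] 0.044220177530404636 [ 169.8083  140.6062  109.3474   79.247    49.2243   19.2517  -39.4945
  -69.9129  -98.9104 -129.0973 -160.3907] -10.029937675820515
[0.4711 0.0542 0.097 ] [0.5341 0.0423 0.097 ] 0.06412269236687916 -10.713531433403762 [0.5026 0.0483 0.097 ]
pointer [0.5516 0.0554 0.066 ] 0.04707927584844168 9.32595068215073
```

play_rows(travel=[[-0.25,0.45,-1],[0,0,-2],[0,0,-2],[0,0,-1.5],[0,0,-1],[0,0,0]], rotation=[[0.001,0.004,0.064],[0,0,0],[0,0,0],[0,0,0],[0,0,0],[0,0,0]], claw=[4.5,4.5,4.5,4.5,4.5,4.5])

```text
time_s: 9.8
position: [0.506, 0.0458, 0.0956]
tool_rot: [[0.004, 0.194, 0.981], [-0.001, 0.981, -0.194], [-1.0, -0.0, 0.004]]
ft_force: [-0.5, -1.0, 0.2]
grip_width: 0.0452
```

```bash
python3 st.py
```

```text
9.8 [50.5985  4.5765  9.5596] ft [-0.4695 -1.0002  0.221 ] tq [ 0.0552  0.0247 -0.0276] yawy 78.80990262444088 [ 0.0039 -0.0009 -1.    ] 0.04524353252192843
```

play_rows(travel=[[-0.1,0.2,-0.5],[0,0,-0.8],[0,0,-0.6],[0,0,-0.2],[0,0,0]], rotation=[[0.001,0.004,0.015],[0,0,0],[0,0,0],[0,0,0],[0,0,0]], claw=[4.5,4.5,4.5,4,4])

```text
time_s: 10.22
position: [0.5059, 0.0473, 0.0741]
tool_rot: [[0.002, 0.182, 0.983], [-0.0, 0.983, -0.182], [-1.0, 0.0, 0.002]]
ft_force: [0.0, -0.2, 0.2]
grip_width: 0.0399
```

```bash
python3 st.py;  python3 - <<'E'
from h import *
c,im,s=snap("wrist","w8");cv2.imwrite("pics/w8b.png",cv2.resize(im[60:384,100:420,::-1],None,fx=1.8,fy=1.8))
E
```

```text
10.2167 [50.5893  4.7289  7.4058] ft [ 0.001  -0.2326  0.1937] tq [-0.0202  0.0334 -0.031 ] yawy 79.51871643001061 [ 0.0019 -0.0002 -1.    ] 0.03988835648158215
```

View pics/w8b.png

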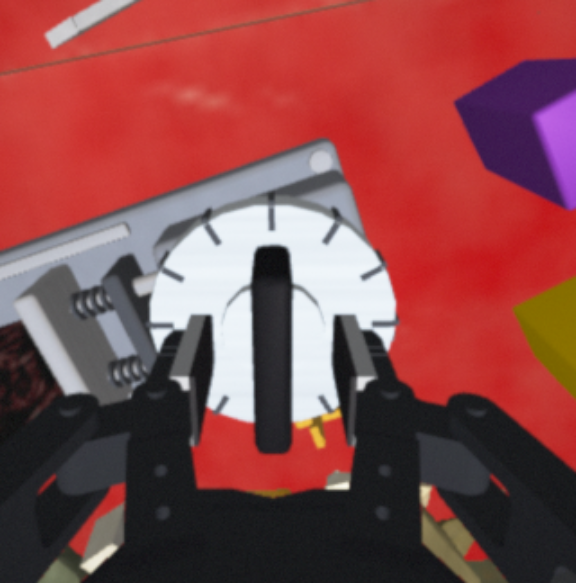

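play_rows(travel=[[0,0,0],[0,0,0],[0,0,0],[0,0,0],[0,0,0],[0,0,0]], rotation=[[0,0.001,0],[0,0,0],[0,0,0],[0,0,0],[0,0,0],[0,0,0]], claw=[0.8,0.8,0.8,0.8,0.8,0.8], squeeze=60)

```text
time_s: 10.77
position: [0.5063, 0.0471, 0.0751]
tool_rot: [[0.002, 0.181, 0.984], [-0.001, 0.984, -0.181], [-1.0, -0.001, 0.002]]
ft_force: [-0.0, -1.3, -2.9]
grip_width: 0.0107
```

```bash
cat >> st.py <<'E'
print("zyaw",np.degrees(np.arctan2(R[1,2],R[0,2])))
E
python3 st.py
```

```text
10.7667 [50.6278  4.7112  7.5077] ft [-0.0198 -1.3325 -2.8958] tq [-0.034  -0.0303  0.1995] yawy 79.58482363071924 [ 0.0023 -0.001  -1.    ] 0.010679708654666798
zyaw -10.415093223745153
```

play_rows(travel=[[0,0,0],[0,0,0],[0,0,0],[0,0,0]], rotation=[[0,0,-0.06],[0,0,-0.06],[0,0,-0.06],[0,0,-0.06]], claw=[0.8,0.8,0.8,0.8])

```text
time_s: 11.1
position: [0.5062, 0.047, 0.0751]
tool_rot: [[0.002, 0.416, 0.91], [-0.002, 0.91, -0.416], [-1.0, -0.001, 0.003]]
ft_force: [-0.1, -1.3, -1.2]
grip_width: 0.0107
```

```bash
python3 st.py
```

```text
11.1 [50.6236  4.6957  7.5077] ft [-0.1361 -1.2909 -1.1636] tq [ 0.0099 -0.0715  0.3452] yawy 65.44758368492944 [ 0.0018 -0.0023 -1.    ] 0.01071875960719297
zyaw -24.552215535719135
```

play_rows(travel=[[0,0,0],[0,0,0],[0,0,0],[0,0,0],[0,0,0],[0,0,0]], rotation=[[0,0,-0.09],[0,0,-0.09],[0,0,-0.09],[0,0,-0.09],[0,0,-0.09],[0,0,-0.09]], claw=[0.8,0.8,0.8,0.8,0.8,0.8])

```text
time_s: 11.6
position: [0.506, 0.0466, 0.0751]
tool_rot: [[-0.0, 0.837, 0.547], [-0.004, 0.547, -0.837], [-1.0, -0.003, 0.003]]
ft_force: [0.0, -0.7, -2.0]
grip_width: 0.0108
```

```bash
python3 st.py;  python3 - <<'E'
from h import *
c,im,s=snap("wrist","w9");cv2.imwrite("pics/w9b.png",cv2.resize(im[60:384,100:420,::-1],None,fx=1.8,fy=1.8))
E
```

```text
11.6 [50.5979  4.6625  7.5097] ft [ 0.0022 -0.6956 -1.9595] tq [-0.0127 -0.0597  0.3776] yawy 33.190063197788646 [-0.0005 -0.0042 -1.    ] 0.010838615114973542
zyaw -56.80944335184347
```

View pics/w9b.png

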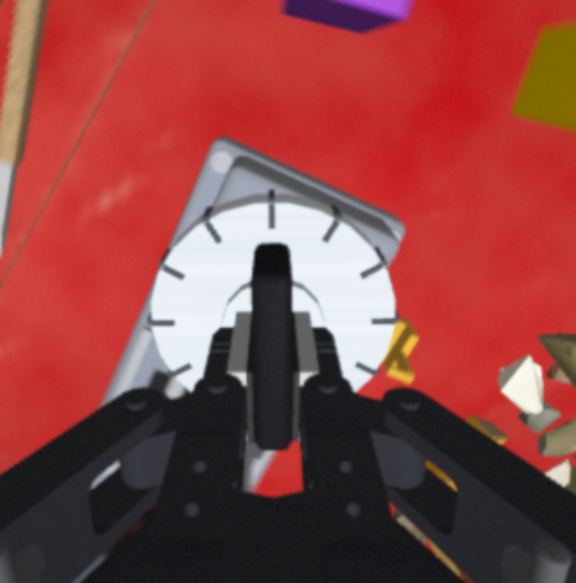

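play_rows(travel=[[0,0,0],[0,0,0],[0,0,0],[0,0,0]], rotation=[[0,0,-0.07],[0,0,-0.07],[0,0,-0.026],[0,0,-0.026]], claw=[0.8,0.8,0.8,0.8])

```text
time_s: 11.98
position: [0.5058, 0.0466, 0.0751]
tool_rot: [[-0.002, 0.928, 0.373], [-0.004, 0.373, -0.928], [-1.0, -0.003, 0.004]]
ft_force: [0.5, -0.7, -1.3]
grip_width: 0.0107
```

```bash
cat > tq.py <<'E'
from h import *
s=env.observe();R=s["tool_rot"];y=np.degrees(np.arctan2(R[1,2],R[0,2]))
l=f"{s['time_s']:.3f} zyaw {y:.2f} tz {s['wrist_torque'][2]:.4f} q6eff {s['joint_efforts'][5]:.4f} f {np.round(s['ft_force'],1)} pos {np.round(s['position']*100,2)} tilt {np.round(R[:2,0],4)}"
print(l); open("tq.log","a").write(l+"\n")
E
python3 tq.py
```

```text
11.983 zyaw -68.08 tz 0.4070 q6eff 0.0374 f [ 0.5 -0.7 -1.3] pos [50.58  4.66  7.51] tilt [-0.0015 -0.0044]
```

play_rows(travel=[[0,0,0],[0,0,0]], rotation=[[0,0,-0.026],[0,0,-0.026]], claw=[0.8,0.8])

```text
time_s: 12.15
position: [0.5058, 0.0465, 0.0751]
tool_rot: [[-0.002, 0.945, 0.326], [-0.005, 0.326, -0.945], [-1.0, -0.003, 0.004]]
ft_force: [0.5, -0.6, -0.7]
grip_width: 0.0109
```

```bash
python3 tq.py
```

```text
12.150 zyaw -70.99 tz 0.3497 q6eff -0.0536 f [ 0.5 -0.6 -0.7] pos [50.58  4.65  7.51] tilt [-0.0017 -0.0046]
```

play_rows(travel=[[0,0,0],[0,0,0]], rotation=[[0,0,-0.026],[0,0,-0.026]], claw=[0.8,0.8])

```text
time_s: 12.32
position: [0.5058, 0.0465, 0.0751]
tool_rot: [[-0.002, 0.961, 0.277], [-0.005, 0.277, -0.961], [-1.0, -0.003, 0.004]]
ft_force: [0.3, -0.6, -1.3]
grip_width: 0.0107
```

```bash
python3 tq.py
```

```text
12.317 zyaw -73.94 tz 0.3728 q6eff -0.0358 f [ 0.3 -0.6 -1.3] pos [50.58  4.65  7.51] tilt [-0.002  -0.0046]
```

```bash
cat > av.py <<'E'
from h import *
import sys
N=int(sys.argv[1]) if len(sys.argv)>1 else 6
T=[];Y=[]
for i in range(N):
    env.get_image("scene"); s=env.observe();R=s["tool_rot"];T.append(s["wrist_torque"][2]);Y.append(np.degrees(np.arctan2(R[1,2],R[0,2])))
l=f"AV {s['time_s']:.2f} zyaw {np.mean(Y):.2f} tz {np.mean(T):.4f} sd {np.std(T):.4f} {np.round(T,3)} f {np.round(s['ft_force'],1)} pos {np.round(s['position']*100,2)}"
print(l);open("tq.log","a").write(l+"\n")
E
python3 av.py
```

```text
AV 12.62 zyaw -73.92 tz 0.2144 sd 0.0594 [0.312 0.152 0.158 0.172 0.226 0.267] f [-0.7 -0.5 -2.3] pos [50.58  4.65  7.51]
```

play_rows(travel=[[0,0,0],[0,0,0]], rotation=[[0,0,-0.026],[0,0,-0.026]], claw=[0.8,0.8])

```text
time_s: 12.78
position: [0.5058, 0.0465, 0.0751]
tool_rot: [[-0.002, 0.974, 0.227], [-0.005, 0.227, -0.974], [-1.0, -0.003, 0.004]]
ft_force: [-0.8, -0.8, -2.3]
grip_width: 0.0109
```

```bash
python3 tq.py; python3 av.py
```

```text
12.783 zyaw -76.85 tz 0.3582 q6eff -0.0776 f [-0.8 -0.8 -2.3] pos [50.58  4.65  7.51] tilt [-0.0022 -0.0045]
AV 13.08 zyaw -76.83 tz 0.1946 sd 0.0653 [0.329 0.155 0.153 0.131 0.208 0.19 ] f [-1.1 -0.6 -1.5] pos [50.58  4.65  7.51]
```

play_rows(travel=[[0,0,0],[0,0,0]], rotation=[[0,0,-0.02],[0,0,-0.02]], claw=[0.8,0.8])

```text
time_s: 13.25
position: [0.5057, 0.0465, 0.0751]
tool_rot: [[-0.002, 0.982, 0.188], [-0.004, 0.188, -0.982], [-1.0, -0.003, 0.004]]
ft_force: [0.1, -1.7, -1.3]
grip_width: 0.0105
```

```bash
python3 tq.py
```

```text
13.250 zyaw -79.17 tz 0.3484 q6eff -0.0224 f [ 0.1 -1.7 -1.3] pos [50.57  4.65  7.51] tilt [-0.0025 -0.0044]
```

play_rows(travel=[[0,0,0]], rotation=[[0,0,-0.02]], claw=[0.8])

```text
time_s: 13.33
position: [0.5057, 0.0465, 0.0751]
tool_rot: [[-0.003, 0.986, 0.166], [-0.004, 0.166, -0.986], [-1.0, -0.003, 0.004]]
ft_force: [0.1, -1.3, -1.1]
grip_width: 0.011
```

```bash
python3 tq.py
```

```text
13.333 zyaw -80.42 tz 0.3288 q6eff -0.0055 f [ 0.1 -1.3 -1.1] pos [50.57  4.65  7.51] tilt [-0.0027 -0.0044]
```

play_rows(travel=[[0,0,0]], rotation=[[0,0,-0.02]], claw=[0.8])

```text
time_s: 13.42
position: [0.5057, 0.0465, 0.0751]
tool_rot: [[-0.003, 0.989, 0.145], [-0.004, 0.145, -0.989], [-1.0, -0.003, 0.004]]
ft_force: [-0.5, -0.6, -1.3]
grip_width: 0.0107
```

```bash
python3 tq.py
```

```text
13.417 zyaw -81.69 tz 0.3895 q6eff 0.0120 f [-0.5 -0.6 -1.3] pos [50.57  4.65  7.51] tilt [-0.0028 -0.0044]
```

play_rows(travel=[[0,0,0]], rotation=[[0,0,-0.02]], claw=[0.8])

```text
time_s: 13.5
position: [0.5057, 0.0465, 0.0751]
tool_rot: [[-0.003, 0.992, 0.123], [-0.004, 0.123, -0.992], [-1.0, -0.003, 0.004]]
ft_force: [-0.6, -0.8, -1.1]
grip_width: 0.0107
```

```bash
python3 tq.py
```

```text
13.500 zyaw -82.96 tz 0.3616 q6eff 0.0176 f [-0.6 -0.8 -1.1] pos [50.57  4.65  7.51] tilt [-0.0029 -0.0044]
```

play_rows(travel=[[0,0,0]], rotation=[[0,0,-0.02]], claw=[0.8])

```text
time_s: 13.58
position: [0.5057, 0.0465, 0.0751]
tool_rot: [[-0.003, 0.995, 0.101], [-0.004, 0.101, -0.995], [-1.0, -0.003, 0.004]]
ft_force: [-1.5, -0.6, -1.0]
grip_width: 0.0107
```

```bash
python3 tq.py
```

```text
13.583 zyaw -84.23 tz 0.4085 q6eff 0.0205 f [-1.5 -0.6 -1. ] pos [50.57  4.65  7.51] tilt [-0.003  -0.0044]
```

play_rows(travel=[[0,0,0]], rotation=[[0,0,-0.02]], claw=[0.8])

```text
time_s: 13.67
position: [0.5057, 0.0465, 0.0751]
tool_rot: [[-0.003, 0.997, 0.078], [-0.004, 0.078, -0.997], [-1.0, -0.003, 0.004]]
ft_force: [-1.7, -0.7, -2.2]
grip_width: 0.0102
```

```bash
python3 tq.py
```

```text
13.667 zyaw -85.50 tz 0.3533 q6eff 0.0217 f [-1.7 -0.7 -2.2] pos [50.57  4.65  7.51] tilt [-0.0031 -0.0044]
```

play_rows(travel=[[0,0,0]], rotation=[[0,0,-0.02]], claw=[0.8])

```text
time_s: 13.75
position: [0.5056, 0.0465, 0.0751]
tool_rot: [[-0.003, 0.998, 0.056], [-0.004, 0.056, -0.998], [-1.0, -0.004, 0.004]]
ft_force: [-0.8, -0.1, -1.7]
grip_width: 0.0108
```

```bash
python3 tq.py
```

```text
13.750 zyaw -86.77 tz 0.3881 q6eff 0.0221 f [-0.8 -0.1 -1.7] pos [50.56  4.65  7.51] tilt [-0.0033 -0.0043]
```

play_rows(travel=[[0,0,0]], rotation=[[0,0,-0.02]], claw=[0.8])

```text
time_s: 13.83
position: [0.5056, 0.0465, 0.0751]
tool_rot: [[-0.003, 0.999, 0.034], [-0.004, 0.034, -0.999], [-1.0, -0.004, 0.004]]
ft_force: [-0.9, 0.1, -1.3]
grip_width: 0.0104
```

```bash
python3 tq.py
```

```text
13.833 zyaw -88.05 tz 0.3450 q6eff 0.0290 f [-0.9  0.1 -1.3] pos [50.56  4.65  7.51] tilt [-0.0034 -0.0042]
```

play_rows(travel=[[0,0,0]], rotation=[[0,0,-0.02]], claw=[0.8])

```text
time_s: 13.92
position: [0.5056, 0.0465, 0.0751]
tool_rot: [[-0.004, 1.0, 0.012], [-0.004, 0.012, -1.0], [-1.0, -0.004, 0.004]]
ft_force: [-0.0, -0.5, -1.2]
grip_width: 0.0112
```

```bash
python3 tq.py
```

```text
13.917 zyaw -89.32 tz 0.4096 q6eff 0.0400 f [-0.  -0.5 -1.2] pos [50.56  4.65  7.51] tilt [-0.0035 -0.0041]
```

play_rows(travel=[[0,0,0]], rotation=[[0,0,-0.02]], claw=[0.8])

```text
time_s: 14.0
position: [0.5056, 0.0465, 0.0751]
tool_rot: [[-0.004, 1.0, -0.01], [-0.004, -0.01, -1.0], [-1.0, -0.004, 0.004]]
ft_force: [-1.4, -1.2, -2.0]
grip_width: 0.011
```

```bash
python3 tq.py
```

```text
14.000 zyaw -90.59 tz 0.4188 q6eff 0.0504 f [-1.4 -1.2 -2. ] pos [50.56  4.65  7.51] tilt [-0.0037 -0.0041]
```

play_rows(travel=[[0,0,0]], rotation=[[0,0,-0.02]], claw=[0.8])

```text
time_s: 14.08
position: [0.5055, 0.0465, 0.0751]
tool_rot: [[-0.004, 0.999, -0.032], [-0.004, -0.032, -0.999], [-1.0, -0.004, 0.004]]
ft_force: [-1.2, -0.7, -0.5]
grip_width: 0.0108
```

```bash
python3 tq.py
```

```text
14.083 zyaw -91.86 tz 0.4181 q6eff 0.0606 f [-1.2 -0.7 -0.5] pos [50.55  4.65  7.51] tilt [-0.0038 -0.0041]
```

play_rows(travel=[[0,0,0]], rotation=[[0,0,-0.02]], claw=[0.8])

```text
time_s: 14.17
position: [0.5055, 0.0465, 0.0751]
tool_rot: [[-0.004, 0.999, -0.054], [-0.004, -0.054, -0.999], [-1.0, -0.004, 0.004]]
ft_force: [-1.4, -1.4, -1.3]
grip_width: 0.0108
```

```bash
python3 tq.py
```

```text
14.167 zyaw -93.12 tz 0.3999 q6eff 0.0706 f [-1.4 -1.4 -1.3] pos [50.55  4.65  7.51] tilt [-0.0039 -0.004 ]
```

play_rows(travel=[[0,0,0]], rotation=[[0,0,-0.02]], claw=[0.8])

```text
time_s: 14.25
position: [0.5055, 0.0465, 0.0751]
tool_rot: [[-0.004, 0.997, -0.077], [-0.004, -0.077, -0.997], [-1.0, -0.004, 0.004]]
ft_force: [-0.4, -1.0, -1.3]
grip_width: 0.0107
```

```bash
python3 tq.py
```

```text
14.250 zyaw -94.39 tz 0.4348 q6eff 0.0806 f [-0.4 -1.  -1.3] pos [50.55  4.65  7.51] tilt [-0.004 -0.004]
```

play_rows(travel=[[0,0,0]], rotation=[[0,0,-0.02]], claw=[0.8])

```text
time_s: 14.33
position: [0.5055, 0.0465, 0.0751]
tool_rot: [[-0.004, 0.995, -0.099], [-0.004, -0.099, -0.995], [-1.0, -0.004, 0.004]]
ft_force: [-1.2, -0.7, -1.0]
grip_width: 0.0105
```

```bash
python3 tq.py
```

```text
14.333 zyaw -95.66 tz 0.4676 q6eff 0.0906 f [-1.2 -0.7 -1. ] pos [50.55  4.65  7.51] tilt [-0.0041 -0.0039]
```

play_rows(travel=[[0,0,0]], rotation=[[0,0,-0.02]], claw=[0.8])

```text
time_s: 14.42
position: [0.5055, 0.0465, 0.0751]
tool_rot: [[-0.004, 0.993, -0.121], [-0.004, -0.121, -0.993], [-1.0, -0.004, 0.004]]
ft_force: [-0.8, -0.4, -1.4]
grip_width: 0.0107
```

```bash
python3 tq.py
```

```text
14.417 zyaw -96.93 tz 0.4878 q6eff 0.1006 f [-0.8 -0.4 -1.4] pos [50.55  4.65  7.51] tilt [-0.0042 -0.0038]
```

play_rows(travel=[[0,0,0]], rotation=[[0,0,-0.02]], claw=[0.8])

```text
time_s: 14.5
position: [0.5055, 0.0465, 0.0751]
tool_rot: [[-0.004, 0.99, -0.143], [-0.004, -0.143, -0.99], [-1.0, -0.004, 0.004]]
ft_force: [-0.9, -0.4, -0.2]
grip_width: 0.0108
```

```bash
python3 tq.py
```

```text
14.500 zyaw -98.20 tz 0.4546 q6eff 0.1106 f [-0.9 -0.4 -0.2] pos [50.55  4.65  7.51] tilt [-0.0044 -0.0037]
```

play_rows(travel=[[0,0,0],[0,0,0],[0,0,0],[0,0,0],[0,0,0],[0,0,0],[0,0,0],[0,0,0],[0,0,0],[0,0,0],[0,0,0]], rotation=[[0,0,-0.02],[0,0,-0.02],[0,0,-0.02],[0,0,-0.02],[0,0,-0.02],[0,0,-0.02],[0,0,-0.02],[0,0,-0.02],[0,0,-0.02],[0,0,-0.02],[0,0,-0.02]], claw=[0.8,0.8,0.8,0.8,0.8,0.8,0.8,0.8,0.8,0.8,0.8])

```text
time_s: 15.42
position: [0.5053, 0.0466, 0.0751]
tool_rot: [[-0.006, 0.926, -0.377], [-0.003, -0.377, -0.926], [-1.0, -0.004, 0.005]]
ft_force: [-1.0, 0.3, -0.6]
grip_width: 0.011
```

```bash
python3 tq.py
```

```text
15.417 zyaw -112.15 tz 0.6029 q6eff 0.2206 f [-1.   0.3 -0.6] pos [50.53  4.66  7.51] tilt [-0.0056 -0.0028]
```

play_rows(travel=[[0,0,0],[0,0,0],[0,0,0],[0,0,0]], rotation=[[0,0,-0.02],[0,0,-0.02],[0,0,-0.022],[0,0,0]], claw=[0.8,0.8,0.8,0.8])

```text
time_s: 15.75
position: [0.5052, 0.0466, 0.0751]
tool_rot: [[-0.006, 0.897, -0.441], [-0.002, -0.441, -0.897], [-1.0, -0.004, 0.005]]
ft_force: [-1.7, -1.3, -1.7]
grip_width: 0.0109
```

```bash
python3 tq.py
```

```text
15.750 zyaw -116.18 tz 0.4628 q6eff 0.7793 f [-1.7 -1.3 -1.7] pos [50.52  4.66  7.51] tilt [-0.0059 -0.0025]
```

play_rows(travel=[[0,0,0],[0,0,0],[0,0,0],[0,0,0],[0,0,1],[0,0,2.5],[0,0,3],[0,0,3],[0,0,1],[0,0,0],[0,0,0]], rotation=[[0,0,0],[0,0,0],[0,0,0],[0,0,0],[0,0,0],[0,0,0],[0,0,0],[0,0,0],[0,0,0],[0,0,0],[0,0,0]], claw=[2.5,4,4.5,4.5,4.5,4.5,4.5,4.5,4.5,4.5,4.5])

```text
time_s: 16.67
position: [0.5052, 0.0469, 0.1849]
tool_rot: [[-0.005, 0.895, -0.446], [0.0, -0.446, -0.895], [-1.0, -0.004, 0.002]]
ft_force: [0.7, 0.3, 0.1]
grip_width: 0.0448
```

```bash
python3 tq.py
python3 - <<'E'
from h import *
c,im,s=snap("wrist","w10")
E
```

```text
16.667 zyaw -116.51 tz -0.0396 q6eff -0.0010 f [0.7 0.3 0.1] pos [50.52  4.69 18.49] tilt [-0.0046  0.0001]
```

View pics/w10.png

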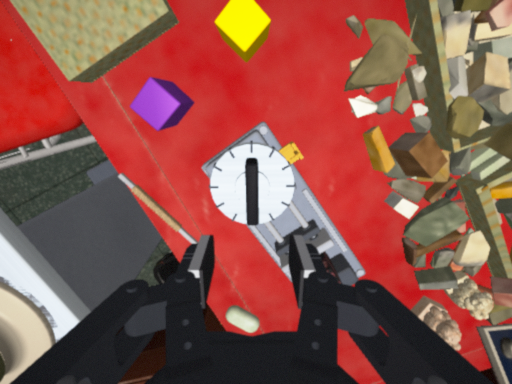

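play_rows(travel=[[0,0,3],[0,-2,3],[0,-3,2],[0,-3,0],[0,-3,0],[0,-2,0],[0,0,0],[0,0,0],[0,0,0]], rotation=[[0,0,0.1],[0,0,0.1],[0,0,0.1],[0,0,0.1],[0,0,0.1],[0,0,0.07],[0,0,0],[0,0,0],[0,0,0]], claw=[4.5,4.5,4.5,4.5,4.5,4.5,4.5,4.5,4.5])

```text
time_s: 17.47
position: [0.5015, -0.087, 0.2565]
tool_rot: [[-0.024, 0.991, 0.134], [-0.004, 0.134, -0.991], [-1.0, -0.025, 0.001]]
ft_force: [-0.6, 0.8, 0.7]
grip_width: 0.0454
```

```bash
python3 tq.py
python3 - <<'E'
from h import *
c,im,s=snap("wrist","w11"); x=im[:,:,::-1]
cv2.imwrite("pics/w11a.png",cv2.resize(x[0:200,200:340],None,fx=3,fy=3,interpolation=cv2.INTER_CUBIC))
cv2.imwrite("pics/w10a.png",cv2.resize(cv2.imread("pics/w10.png")[135:235,200:305],None,fx=5.5,fy=5.5,interpolation=cv2.INTER_CUBIC))
c,im,s=snap("scene","s11"); cv2.imwrite("pics/s11a.png",cv2.resize(im[180:245,180:290,::-1],None,fx=6,fy=6,interpolation=cv2.INTER_CUBIC))
E
```

```text
17.467 zyaw -82.29 tz 0.0247 q6eff -0.1587 f [-0.6  0.8  0.7] pos [50.15 -8.7  25.65] tilt [-0.0244 -0.004 ]
```

View pics/w11a.png

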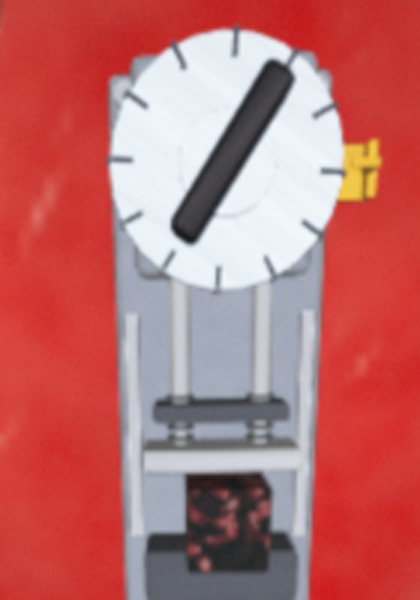

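View pics/w10a.png

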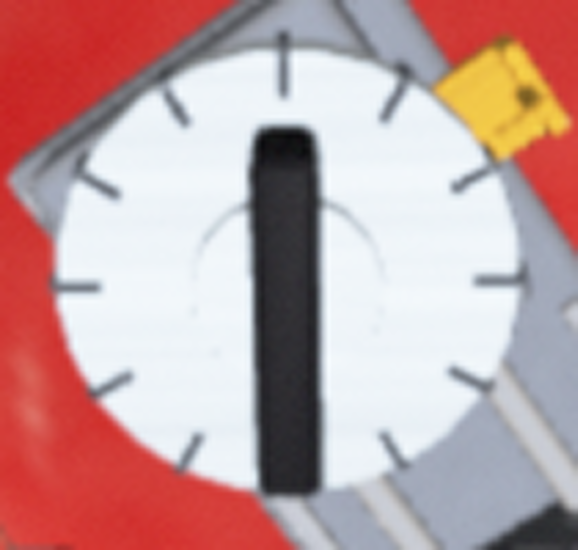

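View pics/s11a.png

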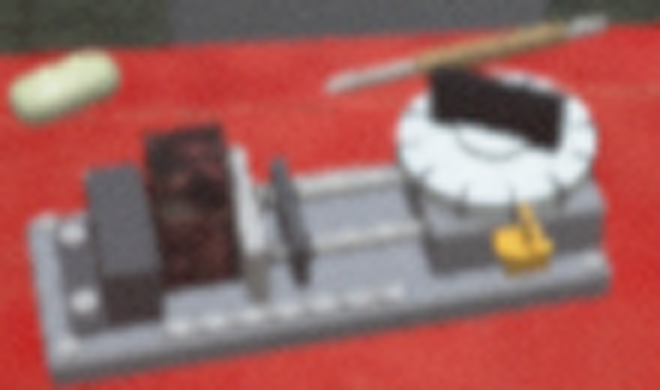

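Run:
```python
from h import *
c=load("w10"); f=lambda x,y:(200+(x+.5)/5.5-.5,135+(y+.5)/5.5-.5)
pts=[(284,32),(406,68),(497,162),(523,281),(488,387),(405,465),(182,470),(93,395),(55,288),(78,165),(163,77)]
ctr,r,a,m=wheel(c,[f(*p) for p in pts]); print(ctr,r,a,m)
```

```text
[0.5064 0.048 ] 0.04448199822448268 [  64.5322   35.4202    3.7374  -27.3035  -56.3382  -85.786  -144.2928
 -174.2751  156.1903  124.2221   94.3371] 4.586223033551623
```

```bash
python3 -c "
from rig import env
print(env.close_job())"
```

```text
the job is handed in; nothing more can be done
None
```

The flat-topped stone now stands upright in the bed, held square between the stop block and the jaw. The wheel is about one division past the nip, and I handed the job in after about 17.5 s of the 72 s.

- **Nip:** I felt it as a clear knee in the last joint's effort, with the hand at a yaw of about -87°. After that the load rose at about 0.456 N m per rad, close to the 0.46 stated. The wrist torque sensor was too noisy (about ±0.025 N m) to place the knee closely, so I relied on the joint effort.
- **Tightening:** I stopped about 29° past the knee, slightly short of 30° on purpose. Sliding the stone may already have compressed the springs a little before it met the stop. The rim lines, measured against the start, show a total turn of 105.4°; the hand's own reading is 105.8°. I did not read the scale at the pointer itself.
- **Last checks:** The final wrist and scene pictures show the stone upright against the stop block, with the jaw springs part compressed. The gripper was open and raised clear of everything. Wrist force stayed within a few newtons in every reading I took. I used only the flat-topped stone and the wheel. I did not re-measure the round-topped stone or the other things afterwards.

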